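# Wedge the rocking clay scale

## Task

The clay scale leans and rocks because one corner foot has lost its rubber pad: push the wooden wedge along the table, thin end first, under that bare foot until the scale stands level, without shoving the scale out of its place. Then press down with a fingertip on the corner of the weighing pan above that foot to check that it no longer rocks, and let go. Only push and press: never pick up or lift the wedge or the scale, and leave the other things alone.

Things in the scene. Friction and masses are not known exactly. Their poses are not given: they have to be found in the camera images.
- scale: Loose white bench scale, 2.4 kg: housing 200 x 190 mm (x, y), top at 54 mm; steel pan 170 x 170 mm centred at x -10, y 0, top at 62 mm; grey display pod on its +x side, to x 140. Origin: centre of the underside, level with the rubber pads' undersides; z up out of the pan. Four feet under round corner lugs (radius 18 mm, 26 to 36 mm high) at x +-100, y +-95. Level: z axis vertical.
- far_pad (a point): Underside of the rubber pad diagonally opposite the bare foot, (100, 95, 0) mm in the scale's frame. At the start the scale leans about 0.06 rad down onto the bare foot (about 4 N rest on it), pivoting on the two neighbouring pads, and this pad hangs about 8 mm above the table; when the scale is level all three pads (34 mm across, bearing on their inner 18 mm) stand on the table.
- bare_foot (a point): Centre of the underside of the bare steel foot, (-100, -95, 8) mm in the scale's frame: 8 mm shorter than the other feet, which have black rubber pads. A steel glide 34 mm across, coned to 12 mm across over its last 5.5 mm, so that the wedge's thin end can ride in under it although it stands on the table. It bears about 4 N while the scale leans, up to 13 N once jammed.
- pan_corner (a point): The place to press: on the pan's top face, (-75, -65, 62) mm in the scale's frame, 20 mm inside both pan edges, next to the bare foot.
- wedge: Loose smooth wooden wedge, 60 g, 120 mm long (x), 50 mm wide (y), flat underside; its height falls evenly from 19 mm at x -60 to 2 mm at the thin end, x +60. Origin: centre of the underside. It starts on the scale's -y side, thin end towards the bare foot, up to 0.2 rad askew and 15 mm off line. 10 mm of push raises the foot 1.4 mm. It stays where it is left.
- heel (a point): Centre of the wedge's upright thick end face (50 x 19 mm), 9.5 mm above the underside: the face to push, roughly along the scale's +y. The scale is level when this face is about 84 mm from the centre of the bare foot. The push takes about 3 to 6 N until then; some 4 mm further on the wedge jams, 6 to 10 N, and more pushing only slides the scale along.
- beaker: Loose terracotta beaker, 80 mm across, 85 mm high, a bystander. Origin: centre of its underside.
- knife: Loose palette knife, 190 mm long, lying along its x, a bystander. Origin: underneath it.
- star: Loose five-armed grey clay star, about 70 mm across, 12 mm thick, a bystander. Origin: centre of its underside.
There are look-alikes about, which are no part of the job. Leave any blue, grey or red look-alike of the wedge alone.

How it is judged:
On the way, in this order (a step that is already met when the one before it is completed fails the run):
1. the wedge carries the bare foot and the scale stands level (within 0.012 rad), the fingers off the scale (angle between scale's own z axis and vertical below 0.012 rad and contact force between wedge and scale above 0.5 N and contact force between the fingers and scale below 0.2 N), for 0.3 s.
2. a finger presses down on the pan by the bare foot (over 2 N) and the scale does not rock (tilt under 0.02 rad) (contact force between the fingers and scale above 2 N and horizontal distance between the grasp point and pan_corner below 0.06 m and angle between scale's own z axis and vertical below 0.02 rad), for 0.05 s.
At the end, for the whole second after the job is handed in: The scale is level within 0.012 rad and at rest, within 30 mm of where it stood; the wedge lies flat on the table and carries the bare foot (over 0.5 N) (angle between scale's own z axis and vertical below 0.012 rad and contact force between wedge and scale above 0.5 N and height (world z) of wedge below 0.006 m and distance of scale from where it was at the start of the episode below 0.03 m and linear speed of each of scale, wedge below 0.01 m/s); the robot touches nothing.
It fails at once if the beaker, knife or star was knocked out of its place (30 mm) (distance of any of beaker, knife, star from where it was at the start of the episode above 0.03 m).
It fails at once if the wedge was lifted or tipped off the table (height (world z) of wedge above 0.012 m or angle between wedge's own z axis and vertical above 0.25 rad).
It fails at once if the scale was lifted or tipped (height (world z) of scale above 0.025 m or angle between scale's own z axis and vertical above 0.13 rad).
It also fails if it takes over 51 s, if anything falls off the work surface, if the arm or the gripper's body presses on something with over 40 N, if the wrist force passes 120 N, or if a joint passes its speed limit or range.

## Robot

A 6-joint arm with a two-finger parallel gripper is mounted at the origin on the work surface. World frame = base frame: x ahead of the robot, y to its left, z up, the work surface at z = 0. Lengths are in m, angles in rad, forces in N, time in s.
With the tool pointing down it reaches from about 0.375 to 0.9 m from the base axis. Payload 3.1 kg.
Tool frame: the origin (TCP) lies midway between the tips of the shut fingers; the grasp point (between the pads) lies 19 mm behind it; z points along the fingers, y is the direction in which the jaws open and shut (so a half turn about z gives the same grasp; the last joint's range is limited). The gripper opens to 87 mm and grips with 3 to 60 N. Pads are 19 mm wide; open, the fingers measure 117 mm over their backs; the gripper's body (75 mm by 190 mm) begins 51 mm behind the grasp point.
Start: joints at [1.034, 0.527, 1.433, -0, 1.181, -0.178], TCP at [0.219, 0.585, 0.223] pointing down, gripper open.
Joint ranges: [-3.08, 3.08], [-0.75, 2.2], [0.22, 2.44], [-1.43, 4.57], [0, 2.65], [-2.85, 2.85]. Speed limits (rad/s): [2.79, 2.79, 3.14, 3.14, 3.14, 3.14].

## Interface

Orientations are given as a unit quaternion [x, y, z, w].
In Python, from bench import r gives the robot as it stands. The module is installed in compiled form; this text tells all that it offers.
- The arm moves only by the tool arm_command, never from a script. Its argument "commands" is a list that holds one entry, the list of rows, each a list of 7 numbers: the shift along the tool's x, y, z in m, then the turn, a rotation vector about the tool's x, y, z in degrees, then the closure, from 0 (fully open) to 1 (shut). In form: [[[dx, dy, dz, rx, ry, rz, grip], ...]]. A call has 1 to 20 rows; each row is the pose to reach, as a shift and turn from the pose commanded when the call began, along the tool's axes at that moment; what a row does not reach only later rows make up. A row lasts 1/12 s, in which the tool goes at most 41.7 mm and 7.16 degrees, less where a joint would pass 70% of its speed; a pose out of reach is approached as far as the arm can. A call with a gripper value outside its range is refused whole. The fingers move at their own pace and stop on an object; "grip_force" is the grip in N (left out, the last holds). Time passes only in rows, so rows that repeat a pose let the fingers close. It gives the time, the measured TCP pose, the force and the opening at its end, in the units of the state.
- r.sense(): the state, without advancing time (a new reading comes with each control period).
- r.snapshot(name): name is "scene" or "top" or "wrist"; returns the picture (420x560x3 uint8, red, green, blue); there is no depth.
- r.camera_params(name): a dict with "vfov" (degrees; the focal length in pixels is half the picture's height over the tangent of half this angle, whatever the lens; pixels are square), "cx", "cy" (the principal point, pixels), "dist" ([k1, k2, p1, p2, k3] as OpenCV has them; the pictures are not rectified), "T" (4x4, takes a point from camera to world coordinates). Camera axes: x right, y down, z forward; pixel columns grow to the right and rows downward; lengths in m; the calibration is good to about 2 mm. A picture is of the moment at which its call begins: read the wrist's pose just before it. camera_params takes no time and is no camera call; for the wrist camera it gives the pose at the moment of the call.
- r.sign_off(): hands the job in, once; it reports no verdict.
Trained networks look in the newest picture that a camera, given by its name, has taken for a name from the list of things; names that differ only in an ending like _2 or _b are one class to them, and where a whole thing is asked for, a point or a joint stands for the part that bears it (a point fixed in the world has none). Each returns a list of dicts, best first, with "score" (0 to 1); they miss things now and then, are a little off and sometimes report something else, mostly with a low value. They report only what shows in the picture. A call takes as long as a camera call. They do not tell look-alikes from the thing itself.
- r.look_for(camera, label): "at" ([column, row] in pixels, amid what is visible of it).
- r.masks_of(camera, label): "region" (420x560 bool, what is visible of it) and "at" ([column, row] in pixels, amid what is visible of it).
The state is a dict: "t": time; "joint_pos": joint angles; "joint_velocities": joint speeds; "joint_torque": joint torques, N m; "eef_pos": TCP position; "eef_rot": TCP orientation; "wrist_force": force on the tool from outside, world axes, zero at the start; "ft_torque": the same for the moment, N m; "grip_width": finger opening in m.
Only numpy, scipy, OpenCV 4.12 (cv2) and the standard library are available. Lean on these libraries where they do the work, as an engineer would, in place of code of your own. Each camera call takes 0.05 s, during which the arm holds its last target.

## Working session

There is one attempt and no reset: what is moved stays moved. The work goes in short steps, Python scripts to look and compute and a tool call to move; the robot and the scene stay as the last step left them, time stands still between calls to the robot, and variables do not carry over. Pictures are saved under pics/ and viewed, and the job is handed in when it is done.

Besides the shell and the picture viewer there is one more tool, called after "Call:" as name(argument=value, ...), one argument or row to a line, values as JSON. arm_command: Moves the arm, as the interface text tells. Its arguments: {"type":"object","properties":{"commands":{"type":"array"},"grip_force":{"type":"number"}},"required":["commands"]}

```bash
mkdir -p pics; python3 - <<'E'
from bench import r
import cv2, numpy as np
s=r.sense(); print({k:np.round(v,3).tolist() for k,v in s.items()})
for n in ("scene","top"):
    im=r.snapshot(n); cv2.imwrite(f"pics/{n}0.png",im[:,:,::-1])
    p=r.camera_params(n); print(n,p["vfov"],p["cx"],p["cy"],p["dist"],np.round(p["T"],4).tolist())
E
```

```text
{'t': 0.0, 'joint_pos': [1.034, 0.528, 1.434, -0.0, 1.181, -0.179], 'joint_velocities': [0.0, 0.0, -0.0, 0.002, -0.0, 0.0], 'joint_torque': [0.0, -44.004, -17.659, 0.063, 0.058, -0.0], 'eef_pos': [0.219, 0.585, 0.222], 'eef_rot': [0.178, 0.984, -0.001, -0.0], 'wrist_force': [-0.493, -0.45, -0.201], 'ft_torque': [-0.0, -0.011, 0.034], 'grip_width': 0.087}
scene 54.13565830559351 282.05325700001214 211.43709407885595 [-0.11221974  0.          0.          0.          0.        ] [[-0.6521, 0.5992, -0.4644, 1.162], [0.7581, 0.5176, -0.3967, 0.4622], [0.0026, -0.6108, -0.7918, 1.0872], [0.0, 0.0, 0.0, 1.0]]
top 54.64964639297518 278.2897129221839 208.6857322381385 [-0.02578436  0.          0.          0.          0.        ] [[0.0226, -0.9969, 0.076, 0.5094], [-0.9997, -0.0222, 0.0062, -0.0521], [-0.0045, -0.0761, -0.9971, 1.0277], [0.0, 0.0, 0.0, 1.0]]
```

View pics/scene0.png

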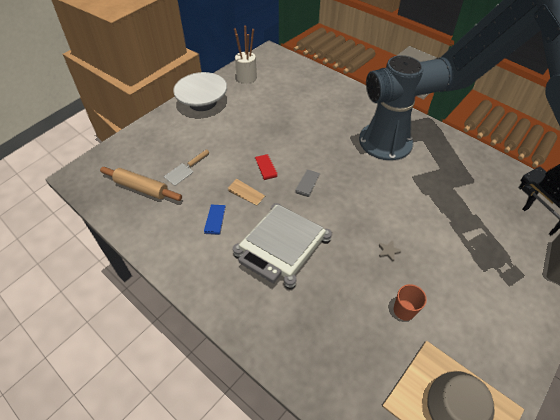

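View pics/top0.png

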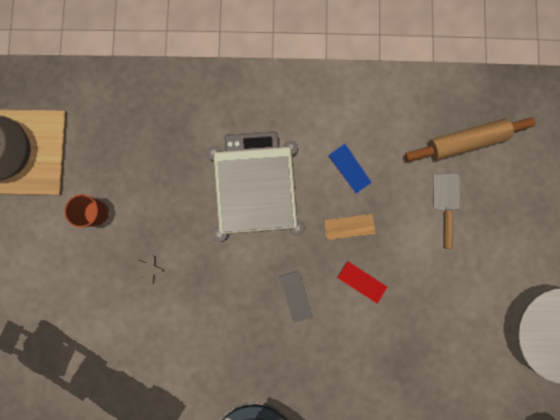

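The candidates for the wedge in the top picture are:
- wooden, at (350,227)
- blue, at (350,168)
- red, at (362,282)
- grey, at (295,296)

I choose the wooden one: it is in line with the lug at (297,229), on the scale's -y side.

```bash
cat > h.py <<'E'
import numpy as np, cv2
from scipy.optimize import minimize
from scipy.spatial.transform import Rotation as R
def K(p):
    f=210/np.tan(np.radians(p["vfov"]/2)); return np.array([[f,0,p["cx"]],[0,f,p["cy"]],[0,0,1.]])
def proj(p,X):
    T=np.linalg.inv(p["T"]); rv=cv2.Rodrigues(T[:3,:3])[0]
    return cv2.projectPoints(np.asarray(X,float),rv,T[:3,3],K(p),np.array(p["dist"]))[0][:,0]
def ray(p,uv,z=0):
    n=cv2.undistortPoints(np.array([[uv]],float),K(p),np.array(p["dist"]))[0,0]
    d=p["T"][:3,:3]@[n[0],n[1],1]; o=p["T"][:3,3]; return o+d*(z-o[2])/d[2]
WED=np.array([[sx*.06,sy*.025,z] for sx,zz in((-1,(0,.019)),(1,(0,.002))) for sy in(-1,1) for z in zz])
def wpts(q): # x,y,yaw
    c,s=np.cos(q[2]),np.sin(q[2]); return np.c_[WED[:,0]*c-WED[:,1]*s+q[0],WED[:,0]*s+WED[:,1]*c+q[1],WED[:,2]]
def sil(p,X):
    S=8;h=cv2.convexHull((proj(p,X)*S+S/2).astype(np.float32)) 
    return h/S
def iou(p,q,m,ptsf):
    a=np.zeros(m.shape,np.uint8); h=cv2.convexHull(proj(p,ptsf(q)).astype(np.float32))
    # subpixel by 4x upsample
    x0,y0=np.maximum(h.min((0,1)).astype(int)-15,0); x1,y1=h.max((0,1)).astype(int)+15
    mm=cv2.resize(m[y0:y1,x0:x1].astype(np.uint8),None,fx=4,fy=4,interpolation=cv2.INTER_NEAREST)
    a=np.zeros(mm.shape,np.uint8); cv2.fillConvexPoly(a,np.round((h-[x0,y0]+.5)*4-.5).astype(np.int32),1)
    return (a&mm).sum()/((a|mm).sum()+m.sum()*16-mm.sum())
E
python3 - <<'E'
from h import *
from bench import r
P={}
M={}
for n in("top","scene"):
    im=r.snapshot(n); P[n]=r.camera_params(n)
    for l in("wedge","scale"):
        ds=r.masks_of(n,l)
        for d in ds: print(n,l,round(d["score"],2),np.round(d["at"]),d["region"].sum(),np.round(ray(P[n],d["at"]),3))
        for d in ds:
            M.setdefault((n,l),[]).append(d["region"])
    print(n,[ (l,[ (round(d["score"],2),np.round(d["at"]).tolist()) for d in r.look_for(n,l)]) for l in("bare_foot","heel")])
import pickle; pickle.dump((P,M),open("m.pkl","wb"))
t=r.snapshot("top");cv2.imwrite("pics/crop.png",cv2.resize(t[120:250,200:390,::-1],None,fx=4,fy=4,interpolation=cv2.INTER_CUBIC))
t=r.snapshot("scene");cv2.imwrite("pics/crop2.png",cv2.resize(t[150:300,190:360,::-1],None,fx=4,fy=4,interpolation=cv2.INTER_CUBIC))
E
```

```text
top wedge 0.9 [294. 297.] 932 [ 0.368 -0.089  0.   ]
top wedge 0.81 [351. 168.] 1029 [ 0.695 -0.23   0.   ]
top wedge 0.66 [362. 281.] 959 [ 0.411 -0.26   0.   ]
top wedge 0.64 [347. 227.] 977 [ 0.545 -0.22   0.   ]
top scale 0.94 [253. 183.] 7759 [0.653 0.021 0.   ]
top [('bare_foot', [(0.57, [255.0, 185.0])]), ('heel', [(0.97, [352.0, 167.0]), (0.81, [295.0, 294.0]), (0.74, [363.0, 280.0]), (0.19, [259.0, 187.0])])]
scene wedge 0.92 [216. 219.] 446 [ 0.693 -0.227  0.   ]
scene wedge 0.9 [265. 169.] 377 [ 0.418 -0.257  0.   ]
scene wedge 0.75 [305. 183.] 368 [ 0.374 -0.104  0.   ]
scene wedge 0.56 [246. 193.] 478 [ 0.546 -0.229  0.   ]
scene scale 0.58 [279. 243.] 4527 [ 0.625 -0.007  0.   ]
scene [('bare_foot', [(0.61, [280.0, 244.0])]), ('heel', [(0.76, [246.0, 189.0]), (0.74, [308.0, 183.0]), (0.7, [267.0, 170.0]), (0.69, [214.0, 220.0]), (0.66, [280.0, 243.0])])]
```

View pics/crop.png

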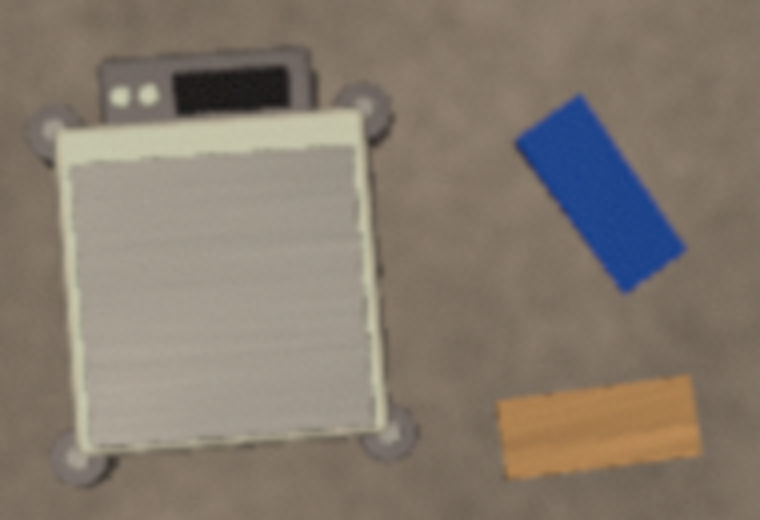

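View pics/crop2.png

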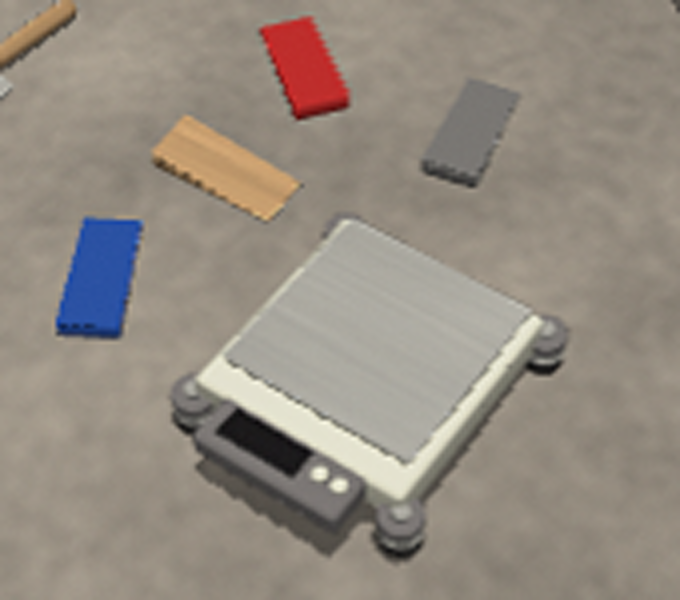

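```bash
cat >> h.py <<'E'
def scaleRT(q,tilt):  # x,y of origin, yaw ; lean toward (-,-) corner
    ax=np.array([.2,-.19,0]); ax/=np.linalg.norm(ax)
    Rt=R.from_rotvec(ax*(-tilt)) 
    piv=np.array([.1,-.095,0])
    return lambda X:(R.from_euler('z',q[2]).apply(Rt.apply(np.asarray(X,float)-piv)+piv)+[q[0],q[1],0])
E
python3 - <<'E'
from h import *
from bench import r
from scipy.optimize import least_squares
im=r.snapshot("top");p=r.camera_params("top")
f=scaleRT([0,0,0],.06); print("bare foot z",f([[-.1,-.095,.008],[.1,.095,0]]))
uv=np.array([[389,433],[82,458],[362,110],[55,131]])/4+[200,120]-.375
L=np.array([[-.1,-.095,.036],[-.1,.095,.036],[.1,-.095,.036],[.1,.095,.036]])
t=.06 if f([[-.1,-.095,.008]])[0,2]<.005 else -.06
fit=least_squares(lambda q:(proj(p,scaleRT(q,t)(L))-uv).ravel(),[.65,.02,0]); 
print(np.round(fit.x,4),np.round(fit.fun,1)); F=scaleRT(fit.x,t)
print("foot,pan",np.round(F([[-.1,-.095,.008],[-.075,-.065,.062],[.1,.095,0]]),4))
def wfit(n,box):
    im=r.snapshot(n).astype(int);p=r.camera_params(n)
    m=(im[:,:,0]-im[:,:,2]>50)&(im[:,:,1]>im[:,:,2]+15); mm=np.zeros_like(m);x0,y0,x1,y1=box;mm[y0:y1,x0:x1]=m[y0:y1,x0:x1]
    b=max((minimize(lambda q:-iou(p,q,mm,wpts),[.545,-.225,y],method="Nelder-Mead",options=dict(initial_simplex=np.array([[.545,-.225,y],[.56,-.225,y],[.545,-.21,y],[.545,-.225,y+.1]]))) for y in(1.4,1.5,1.6)),key=lambda s:-s.fun)
    print(n,mm.sum(),np.round(b.x,4),-b.fun); return b.x
wfit("top",(315,205,385,250)); wfit("scene",(222,172,270,210))
E
```

```text
bare foot z [[-0.09949887 -0.0944725   0.01624564]
 [ 0.09982928  0.09482029 -0.00826004]]
[0.6306 0.0134 0.1052] [ 0.2 -0.2 -0.5 -0.1  0.2 -0.1  0.1  0.4]
foot,pan [[ 5.410e-01 -9.170e-02 -3.000e-04]
 [ 5.607e-01 -6.190e-02  5.600e-02]
 [ 7.200e-01  1.182e-01  8.300e-03]]
top 1020 [ 0.5463 -0.2236  1.7192] 0.9646044563171635
scene 456 [ 0.5438 -0.2294  1.7127] 0.9332726326742976
```

The wooden piece at top pixel (347,227) is the wedge. Its thin end points at the lug at top pixel (297,229). The fits put the foot at (0.541,-0.092) and the heel at about (0.554,-0.285). I'll move the tool behind the heel, high up.

Call:
arm_command(
  commands=[
    [[-0.635,-0.729,0,0,0,61.2,0.87],[-0.635,-0.729,0,0,0,61.2,0.87],[-0.635,-0.729,0,0,0,61.2,0.87],[-0.635,-0.729,0,0,0,61.2,0.87],[-0.635,-0.729,0,0,0,61.2,0.87],[-0.635,-0.729,0,0,0,61.2,0.87],[-0.635,-0.729,0,0,0,61.2,0.87],[-0.635,-0.729,0,0,0,61.2,0.87],[-0.635,-0.729,0,0,0,61.2,0.87],[-0.635,-0.729,0,0,0,61.2,0.87],[-0.635,-0.729,0,0,0,61.2,0.87],[-0.635,-0.729,0,0,0,61.2,0.87],[-0.635,-0.729,0,0,0,61.2,0.87],[-0.635,-0.729,0,0,0,61.2,0.87],[-0.635,-0.729,0,0,0,61.2,0.87],[-0.635,-0.729,0,0,0,61.2,0.87],[-0.635,-0.729,0,0,0,61.2,0.87],[-0.635,-0.729,0,0,0,61.2,0.87],[-0.635,-0.729,0,0,0,61.2,0.87],[-0.635,-0.729,0,0,0,61.2,0.87]],
  ],
  grip_force=20,
)

```text
t: 2.52
eef_pos: [0.5116, -0.1976, 0.2227]
eef_rot: [0.655, 0.756, 0.0, 0.0]
wrist_force: [0.0, 1.0, 0.4]
grip_width: 0.0111
```

Call:
arm_command(
  commands=[
    [[-0.128,0.029,0,0,0,0,0.87],[-0.128,0.029,0,0,0,0,0.87],[-0.128,0.029,0,0,0,0,0.87],[-0.128,0.029,0,0,0,0,0.87],[-0.128,0.029,0,0,0,0,0.87],[-0.128,0.029,0,0,0,0,0.87]],
  ],
)

```text
t: 3.02
eef_pos: [0.5576, -0.3173, 0.2219]
eef_rot: [0.655, 0.756, 0.0, -0.001]
wrist_force: [-0.4, 0.2, 0.2]
grip_width: 0.0113
```

```bash
python3 - <<'E'
from h import *
from bench import r
s=r.sense();print(s["t"],s["eef_pos"],s["eef_rot"])
im=r.snapshot("wrist");p=r.camera_params("wrist");print(p["vfov"],np.round(p["T"],3).tolist())
a=im[:,:,::-1].copy()
uv=proj(p,wpts([.545,-.226,1.716]))
for u in uv: cv2.circle(a,tuple(int(x) for x in u),2,(255,0,255),-1)
u=proj(p,[[.541,-.092,0]])[0];cv2.circle(a,tuple(int(x) for x in u),3,(0,255,0),-1)
cv2.imwrite("pics/w1.png",a); np.save("w1.npy",im)
E
```

```text
3.0167 [ 0.55761664 -0.3173006   0.22191599] [ 6.54764012e-01  7.55832457e-01  2.36478248e-04 -1.15330778e-03]
67.42000496311553 [[0.99, 0.138, 0.038, 0.547], [0.143, -0.953, -0.269, -0.241], [-0.001, 0.271, -0.963, 0.385], [0.0, 0.0, 0.0, 1.0]]
```

View pics/w1.png

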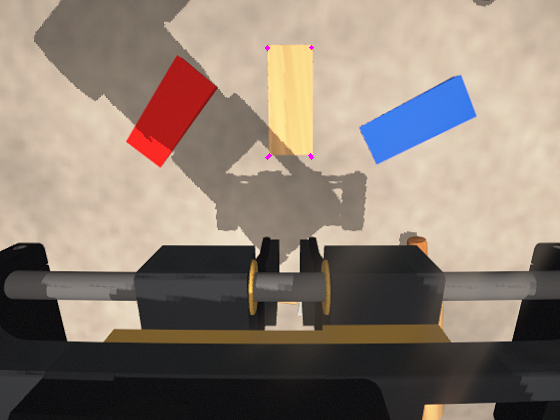

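The projected wedge corners land on the wooden wedge, (268,47) to (314,157), within about 2 px. The way behind the heel is clear, so I'll descend.

Call:
arm_command(
  commands=[
    [[0,0.002,0.04,0,0,0,0.87],[0,0.002,0.08,0,0,0,0.87],[0,0.002,0.12,0,0,0,0.87],[0,0.002,0.16,0,0,0,0.87],[0,0.002,0.19,0,0,0,0.87],[0,0.002,0.205,0,0,0,0.87],[0,0.002,0.213,0,0,0,0.87],[0,0.002,0.213,0,0,0,0.87],[0,0.002,0.213,0,0,0,0.87]],
  ],
)

```text
t: 3.82
eef_pos: [0.5607, -0.3168, 0.0105]
eef_rot: [0.654, 0.756, 0.0, 0.0]
wrist_force: [0.5, -0.4, 0.1]
grip_width: 0.0115
```

```bash
python3 - <<'E'
from h import *
from bench import r
s=r.sense();print(s["t"],s["eef_pos"],R.from_quat(s["eef_rot"]).as_matrix().round(3).tolist(),s["wrist_force"])
im=r.snapshot("top");cv2.imwrite("pics/t2.png",cv2.resize(im[120:280,220:420,::-1],None,fx=4,fy=4,interpolation=cv2.INTER_CUBIC))
E
```

```text
3.8167 [ 0.56071651 -0.31675394  0.01049656] [[-0.145, 0.989, 0.001], [0.989, 0.145, -0.0], [-0.0, 0.0, -1.0]] [ 0.5489172  -0.39869175  0.13982332]
```

View pics/t2.png

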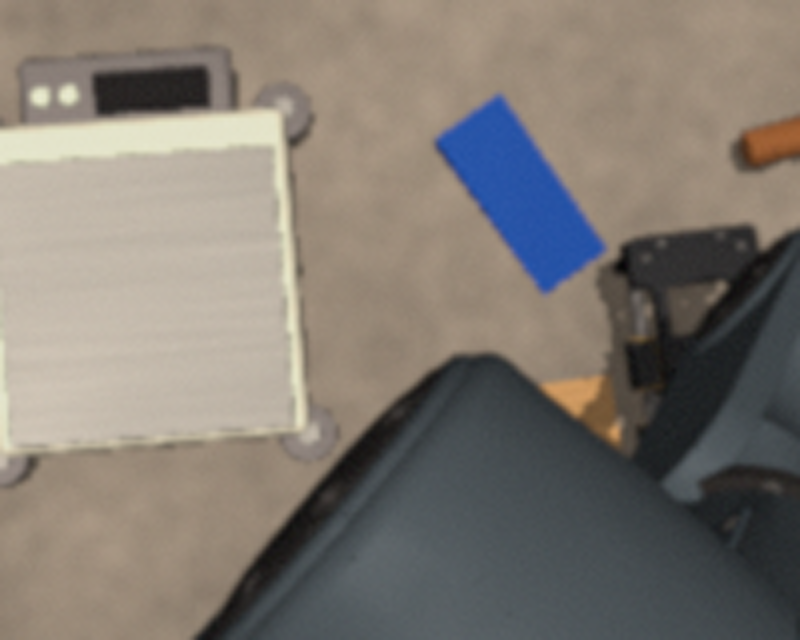

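Call:
arm_command(
  commands=[
    [[0.008,0,0.002,0,0,0,0.87],[0.015,0,0.002,0,0,0,0.87],[0.02,0,0.002,0,0,0,0.87],[0.024,0,0.002,0,0,0,0.87],[0.028,0.0005,0.002,0,0,0.1,0.87],[0.032,0.001,0.002,0,0,0.3,0.87],[0.036,0.0015,0.002,0,0,0.5,0.87],[0.04,0.002,0.002,0,0,0.8,0.87],[0.044,0.0025,0.002,0,0,1.1,0.87],[0.048,0.003,0.002,0,0,1.4,0.87],[0.052,0.0035,0.002,0,0,1.7,0.87],[0.056,0.004,0.002,0,0,2.0,0.87],[0.06,0.0045,0.002,0,0,2.3,0.87],[0.064,0.005,0.002,0,0,2.3,0.87],[0.068,0.0055,0.002,0,0,2.3,0.87],[0.072,0.006,0.002,0,0,2.3,0.87],[0.072,0.006,0.002,0,0,2.3,0.87]],
  ],
)

```text
t: 5.28
eef_pos: [0.5556, -0.2443, 0.0074]
eef_rot: [0.669, 0.743, 0.0, -0.001]
wrist_force: [-0.1, 0.1, -0.7]
grip_width: 0.0112
```

```bash
python3 - <<'E'
from h import *
from bench import r
s=r.sense();print(s["t"],s["eef_pos"],R.from_quat(s["eef_rot"]).as_matrix().round(3).tolist(),s["wrist_force"])
im=r.snapshot("wrist");cv2.imwrite("pics/w3.png",im[:,:,::-1])
im=r.snapshot("scene");cv2.imwrite("pics/s3.png",cv2.resize(im[150:300,190:360,::-1],None,fx=4,fy=4,interpolation=cv2.INTER_CUBIC))
E
```

```text
5.2833 [ 0.55559405 -0.24433744  0.0074249 ] [[-0.104, 0.995, -0.001], [0.995, 0.104, 0.001], [0.001, -0.001, -1.0]] [-0.12328605  0.12113919 -0.68319287]
```

View pics/w3.png

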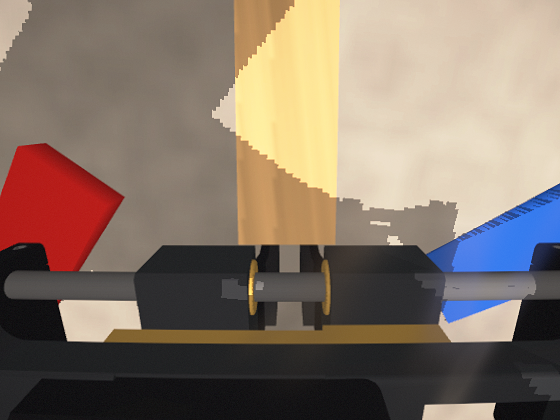

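View pics/s3.png

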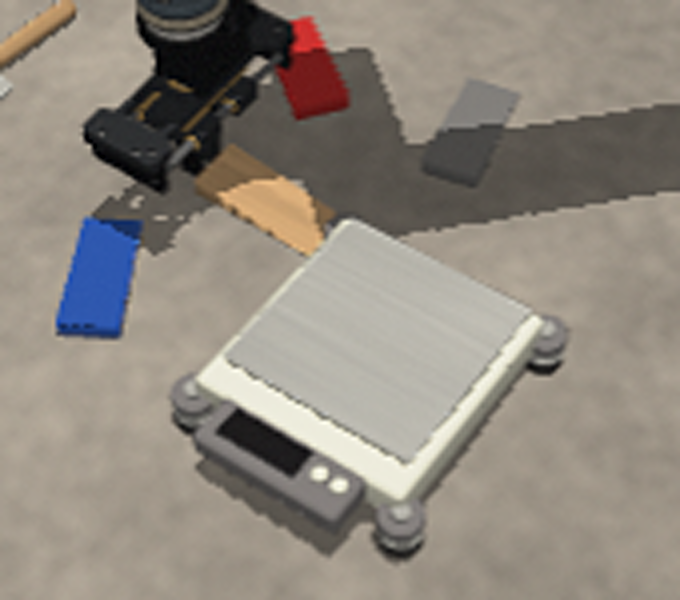

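Call:
arm_command(
  commands=[
    [[0.004,0,0,0,0,0,0.87],[0.008,0,0,0,0,0,0.87],[0.012,0,0,0,0,0,0.87],[0.015,0,0,0,0,0,0.87],[0.018,0,0,0,0,0,0.87],[0.021,0,0,0,0,0,0.87],[0.024,0,0,0,0,0,0.87],[0.027,0,0,0,0,0,0.87],[0.03,0,0,0,0,0,0.87],[0.033,0,0,0,0,0,0.87],[0.036,0,0,0,0,0,0.87],[0.039,0,0,0,0,0,0.87],[0.042,0,0,0,0,0,0.87],[0.045,0,0,0,0,0,0.87],[0.048,0,0,0,0,0,0.87],[0.05,0,0,0,0,0,0.87],[0.05,0,0,0,0,0,0.87]],
  ],
)

```text
t: 6.8
eef_pos: [0.5507, -0.1952, 0.0076]
eef_rot: [0.669, 0.743, 0.0, -0.0]
wrist_force: [1.3, -3.9, 0.6]
grip_width: 0.0111
```

```bash
python3 - <<'E'
from h import *
from bench import r
s=r.sense();print(s["t"],s["eef_pos"],R.from_quat(s["eef_rot"]).as_matrix().round(3).tolist(),s["wrist_force"])
im=r.snapshot("wrist");cv2.imwrite("pics/w4.png",im[:,:,::-1])
im=r.snapshot("scene");cv2.imwrite("pics/s4.png",cv2.resize(im[150:300,190:360,::-1],None,fx=4,fy=4,interpolation=cv2.INTER_CUBIC))
E
```

```text
6.8 [ 0.55072257 -0.19519251  0.00763759] [[-0.104, 0.995, -0.0], [0.995, 0.104, 0.0], [0.0, 0.0, -1.0]] [ 1.34963187 -3.86296129  0.59805688]
```

View pics/w4.png

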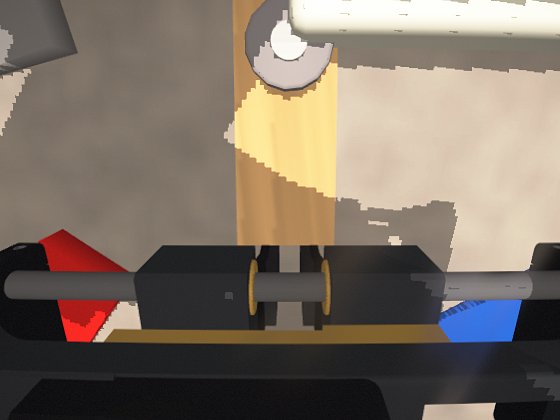

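View pics/s4.png

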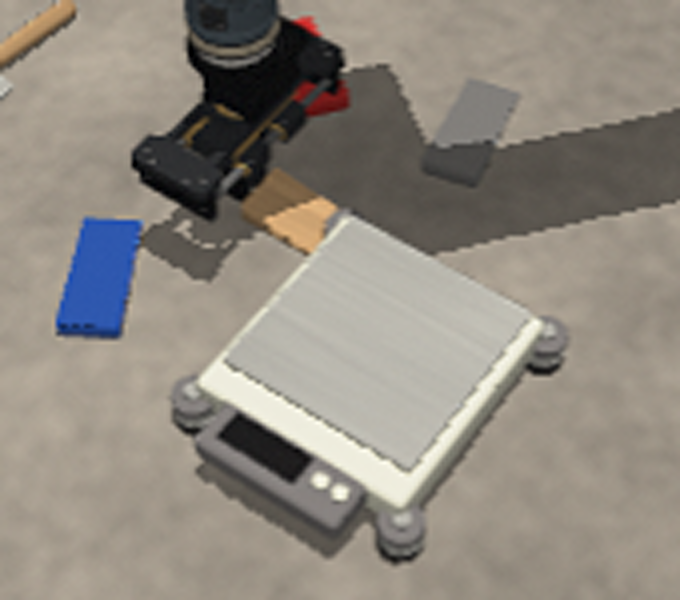

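The lug at wrist pixel (289,42) is centred over the wedge (columns 236 to 337), and the push takes about 4 N. Next I'll compute the remaining distance from the lug disc.

```bash
python3 - <<'E'
from h import *
from bench import r
p=r.camera_params("wrist");s=r.sense()
X=R.from_quat(s["eef_rot"]).as_matrix()
c=ray(p,[289,46],.034);print(c,(c-s["eef_pos"])@X, "heel dist",((c-s["eef_pos"])@X)[0]-.0095)
for z in(.017,.019):print(ray(p,[287,246],z))
E
```

```text
[ 0.54038631 -0.0926009   0.034     ] [ 0.10314749  0.00031816 -0.02631317] heel dist 0.0936474922217021
[ 0.54881652 -0.18466766  0.017     ]
[ 0.54874266 -0.18381749  0.019     ]
```

Call:
arm_command(
  commands=[
    [[0.002,0,0,0,0,0,0.87],[0.004,0,0,0,0,0,0.87],[0.006,0,0,0,0,0,0.87],[0.0075,0,0,0,0,0,0.87],[0.009,0,0,0,0,0,0.87],[0.009,0,0,0,0,0,0.87],[0.009,0,0,0,0,0,0.87]],
  ],
)

```text
t: 7.48
eef_pos: [0.55, -0.187, 0.0076]
eef_rot: [0.669, 0.743, -0.0, 0.0]
wrist_force: [0.8, -4.1, 0.4]
grip_width: 0.011
```

```bash
cat > chk.py <<'E'
import sys
from h import *
from bench import r
k=sys.argv[1]
s=r.sense();print(s["t"],s["eef_pos"],s["wrist_force"])
im=r.snapshot("wrist");cv2.imwrite(f"pics/w{k}.png",im[:,:,::-1])
im=r.snapshot("scene");cv2.imwrite(f"pics/s{k}.png",cv2.resize(im[195:300,230:350,::-1],None,fx=6,fy=6,interpolation=cv2.INTER_CUBIC)[:600])
E
python3 chk.py 5
```

```text
7.4833 [ 0.54995177 -0.18700209  0.00762307] [ 0.78366804 -4.10540043  0.41164797]
```

View pics/w5.png

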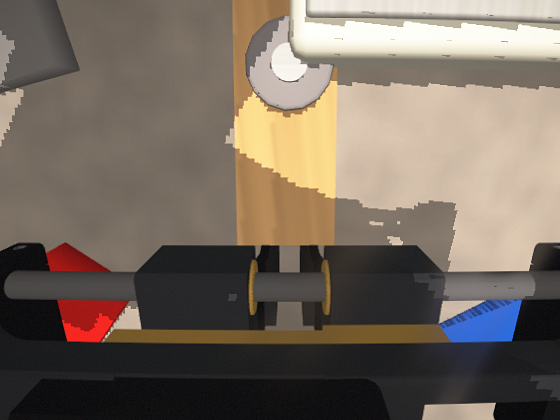

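View pics/s5.png

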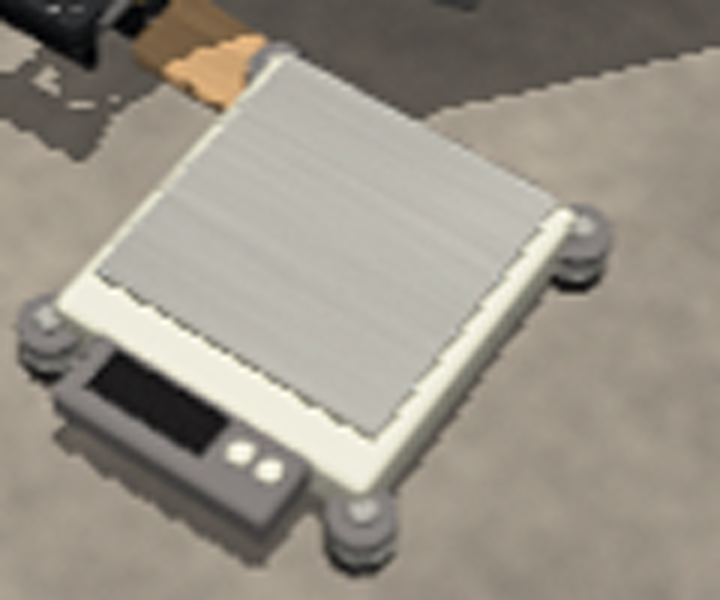

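Call:
arm_command(
  commands=[
    [[0.001,0,0,0,0,0,0.87],[0.002,0,0,0,0,0,0.87],[0.003,0,0,0,0,0,0.87],[0.003,0,0,0,0,0,0.87],[0.003,0,0,0,0,0,0.87]],
  ],
)

```text
t: 8.0
eef_pos: [0.5497, -0.1842, 0.0077]
eef_rot: [0.669, 0.743, -0.0, 0.0]
wrist_force: [1.2, -4.8, 0.4]
grip_width: 0.0112
```

```bash
python3 chk.py 6; python3 - <<'E'
from h import *
from bench import r
im=r.snapshot("wrist");p=r.camera_params("wrist");s=r.sense()
X=R.from_quat(s["eef_rot"]).as_matrix()
h=cv2.HoughCircles(cv2.cvtColor(im[:200,200:380],cv2.COLOR_RGB2GRAY),cv2.HOUGH_GRADIENT,1,50,param1=80,param2=15,minRadius=38,maxRadius=48)
print(h)
for c in h[0]: 
  q=ray(p,[c[0]+200,c[1]],.035);print(q,((q-s["eef_pos"])@X)[0]-.0095)
E
```

```text
8.0 [ 0.54973389 -0.18422718  0.00765498] [ 1.22124921 -4.81888164  0.37646111]
[[[90.5 68.5 46.3]]]
[ 0.54078446 -0.08997832  0.035     ] 0.08511995350306449
```

View pics/w6.png

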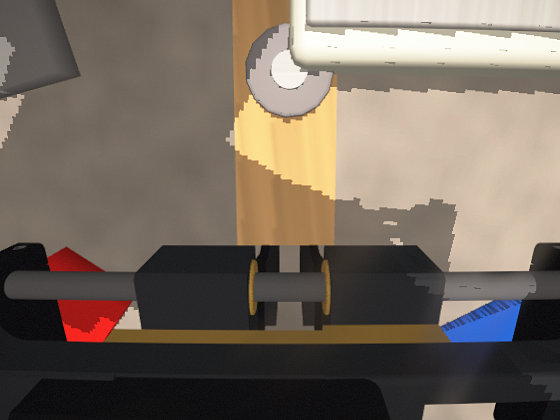

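Call:
arm_command(
  commands=[
    [[0.0008,0,0,0,0,0,0.87],[0.0016,0,0,0,0,0,0.87],[0.0016,0,0,0,0,0,0.87],[0.0016,0,0,0,0,0,0.87]],
  ],
)

```text
t: 8.48
eef_pos: [0.5498, -0.1835, 0.0077]
eef_rot: [0.669, 0.743, -0.0, 0.001]
wrist_force: [0.2, -7.5, -0.2]
grip_width: 0.0111
```

```bash
python3 chk.py 7; python3 - <<'E'
from h import *
a=[cv2.imread(f"pics/w{k}.png")[0:130,220:350] for k in(5,6,7)]
cv2.imwrite("pics/cmp.png",cv2.resize(np.hstack(a),None,fx=2,fy=2))
E
```

```text
8.4833 [ 0.54982616 -0.18346597  0.00766502] [ 0.16083667 -7.51084278 -0.22334817]
```

View pics/cmp.png

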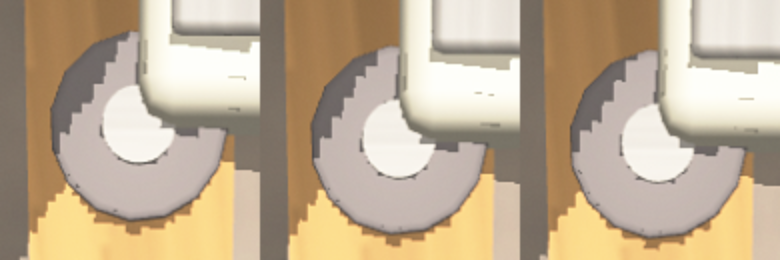

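View pics/s7.png

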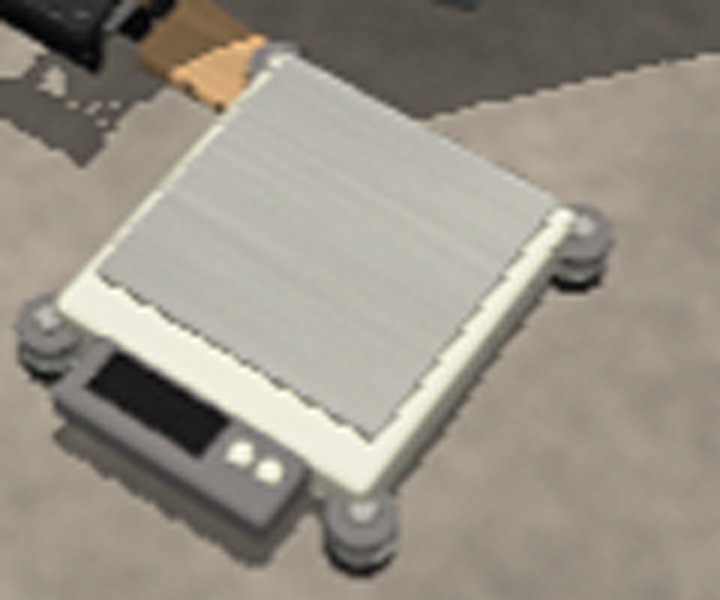

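The force rose to 7.5 N while the wedge advanced less than commanded, so it is seated tight. I'll back off, rise, and move over the pan corner at about (0.562,-0.060).

Call:
arm_command(
  commands=[
    [[-0.006,0,0,0,0,0,0.87],[-0.02,0,0,0,0,0,0.87],[-0.035,0,0,0,0,0,0.87],[-0.035,0,-0.03,0,0,0,1],[-0.035,0,-0.07,0,0,0,1],[-0.035,0,-0.11,0,0,0,1],[-0.035,0,-0.12,0,0,0,1],[-0.01,0.01,-0.12,0,0,0,1],[0.02,0.015,-0.12,0,0,0,1],[0.05,0.02,-0.12,0,0,0,1],[0.08,0.025,-0.12,0,0,0,1],[0.105,0.025,-0.12,0,0,0,1],[0.122,0.025,-0.12,0,0,0,1],[0.122,0.025,-0.12,0,0,0,1],[0.122,0.025,-0.12,0,0,0,1]],
  ],
)

```text
t: 9.83
eef_pos: [0.5612, -0.0579, 0.1271]
eef_rot: [0.669, 0.743, -0.0, -0.001]
wrist_force: [0.1, -1.1, -0.7]
grip_width: 0.0004
```

```bash
python3 chk.py 8
```

```text
9.8333 [ 0.56115215 -0.05788096  0.12712748] [ 0.05010889 -1.11186137 -0.6597352 ]
```

View pics/w8.png

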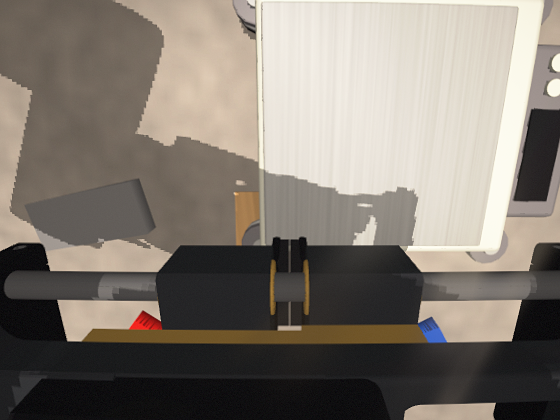

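View pics/s8.png

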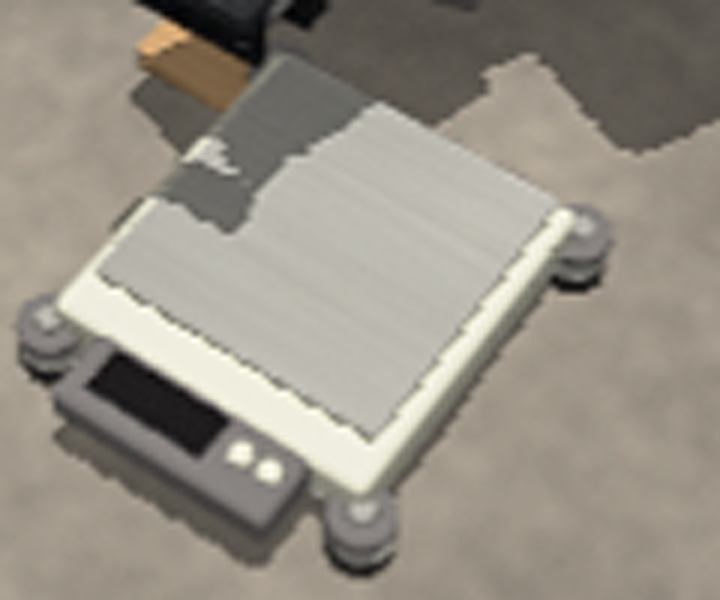

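The wedge has stayed put, and the shut fingertips are above the pan by the bare foot. I'll descend to just above the pan.

Call:
arm_command(
  commands=[
    [[0,0,0.03,0,0,0,1],[0,0,0.05,0,0,0,1],[0,0,0.058,0,0,0,1],[0,0,0.062,0,0,0,1],[0,0,0.064,0,0,0,1],[0,0,0.065,0,0,0,1],[0,0,0.065,0,0,0,1]],
  ],
)

```text
t: 10.52
eef_pos: [0.5622, -0.0588, 0.0632]
eef_rot: [0.67, 0.743, 0.0, 0.001]
wrist_force: [-1.0, -0.1, -0.8]
grip_width: 0.0005
```

Call:
arm_command(
  commands=[
    [[0,0,0.001,0,0,0,1],[0,0,0.002,0,0,0,1],[0,0,0.002,0,0,0,1],[0,0,0.002,0,0,0,1]],
  ],
)

```text
t: 10.85
eef_pos: [0.5624, -0.0586, 0.0624]
eef_rot: [0.669, 0.743, 0.0, 0.001]
wrist_force: [-1.1, -0.2, 7.9]
grip_width: 0.0002
```

The fingertip presses with 7.9 N and the pan's height holds at 62.4 mm. One look while pressing, then release.

```bash
python3 chk.py 9
```

```text
10.85 [ 0.56239523 -0.0586004   0.0623775 ] [-1.08335325 -0.23678448  7.86856602]
```

Call:
arm_command(
  commands=[
    [[0,0,-0.002,0,0,0,1],[0,0,-0.006,0,0,0,1],[0,0,-0.03,0,0,0,1],[0,0,-0.07,0,0,0,1],[0,0,-0.11,0,0,0,1],[0,0,-0.15,0,0,0,1],[-0.04,0,-0.15,0,0,0,1],[-0.08,0,-0.15,0,0,0,1],[-0.12,0,-0.15,0,0,0,1],[-0.16,0,-0.15,0,0,0,1],[-0.2,0,-0.15,0,0,0,1],[-0.23,0,-0.15,0,0,0,1],[-0.23,0,-0.15,0,0,0,1],[-0.23,0,-0.15,0,0,0,1]],
  ],
)

```text
t: 12.12
eef_pos: [0.585, -0.2887, 0.2104]
eef_rot: [0.671, 0.742, 0.0, -0.0]
wrist_force: [-0.2, 0.4, -0.6]
grip_width: 0.0003
```

```bash
python3 chk.py 10; python3 - <<'E'
from h import *
from bench import r
t=r.snapshot("top");cv2.imwrite("pics/t10.png",cv2.resize(t[120:250,200:390,::-1],None,fx=4,fy=4,interpolation=cv2.INTER_CUBIC))
E
```

```text
12.1167 [ 0.58504674 -0.28871505  0.21042216] [-0.16943938  0.40311137 -0.62715958]
```

View pics/t10.png

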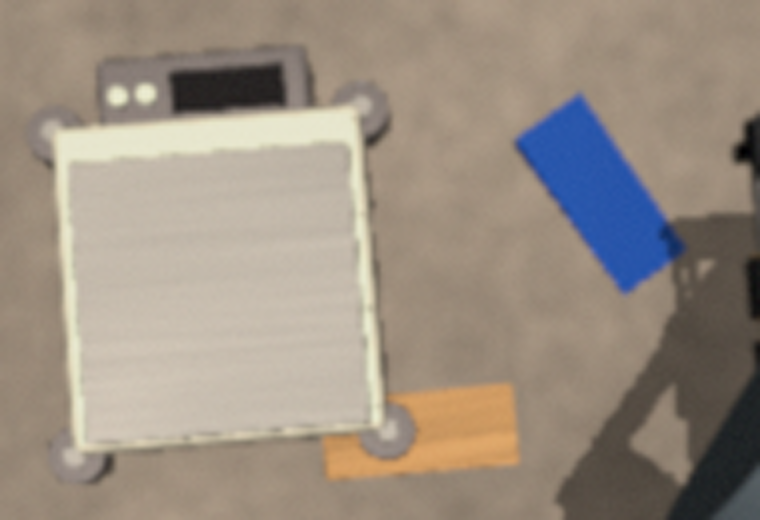

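View pics/w10.png

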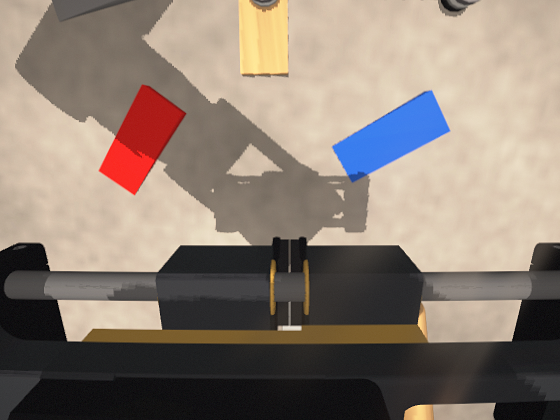

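View pics/s10.png

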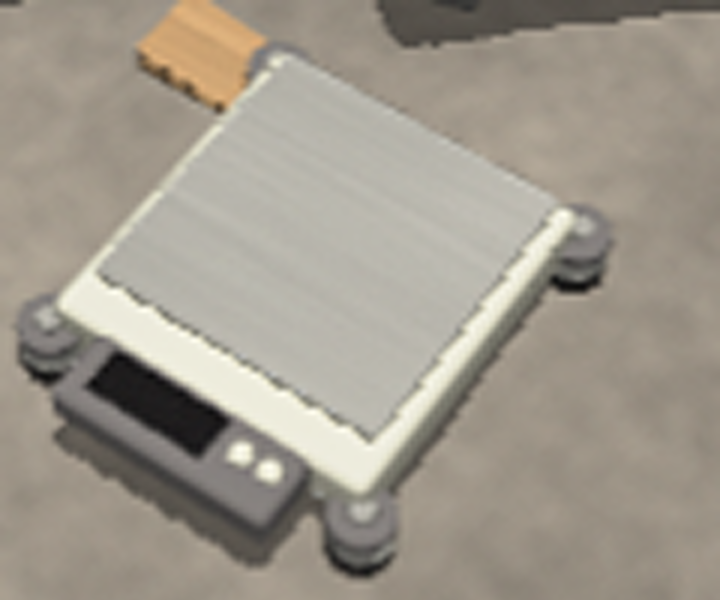

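The wedge sits under the lug (top crop (388,430)), its heel is about 82 mm from the foot, and the scale has moved less than about 2 mm. The arm is clear, so I'm handing the job in.

```bash
python3 -c "
from bench import r
print(r.sign_off())"
```

```text
the job is handed in; nothing more can be done
None
```

I pushed the wooden wedge thin end first under the bare foot with the nearly closed fingertips, and the scale now appears level. The push took about 4 N and rose to 7.5 N at the end, where the wedge jammed tight. I then backed off, pressed the pan corner above that foot with the shut fingertips, let go, moved clear and handed the job in at about 12 s.

**Press:** It reached 7.9 N. The fingertips stopped at 62.4 mm, against a nominal level pan height of 62 mm, and I saw no rocking.

**Position:** In the last pictures the heel is about 82 mm from the foot, against the target of about 84 mm. That is slightly past level but short of where the scale would start to slide. The scale moved no more than about 2 mm. The wrist force was back to its no-contact noise, below 1 N.

**Not checked:** I judged level from the wedge's position, the push force and the height of the pressed pan corner. The tilt itself was too small to measure directly in the pictures. I moved nothing else on purpose, but did not measure the beaker, knife and star again. One automatic circle fit put the heel 85 mm from the foot. I set it aside because it was visibly off the foot's round lug in the picture.

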